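# Close the topping well under its hold-down spring

### The arm

A 7-joint arm with a two-finger parallel gripper is mounted at the origin on the work surface. World frame = base frame: x ahead of the robot, y to its left, z up, the work surface at z = 0. Lengths are in m, angles in degrees, forces in N, time in s.
With the tool pointing down it reaches from about 0.4 to 0.875 m from the base axis. Payload 6.5 kg.
Tool frame: the origin (TCP) lies midway between the tips of the shut fingers; the grasp point (between the pads) lies 19 mm behind it; z points along the fingers, y is the direction in which the jaws open and shut (so a half turn about z gives the same grasp; the last joint's range is limited). The gripper opens to 88 mm and grips with 3 to 60 N. Pads are 18 mm wide; open, the fingers measure 123 mm over their backs; the gripper's body (75 mm by 187 mm) begins 45 mm behind the grasp point.
Start: joints at [-67.678, 30.733, -0.252, 88.115, 0.149, 61.152, -4.079], TCP at [0.286, 0.584, 0.239] pointing down, gripper open.
Joint ranges: [-154.64, 154.64], [-21.42, 123.67], [-72.66, 72.17], [13.99, 137.28], [-74.86, 254.86], [10.95, 109.41], [-158.01, 158.01]. Speed limits (degrees/s): [136.94, 136.94, 180, 180, 180, 180, 180].

### API

Orientations are given as a 3x3 rotation matrix whose columns are the frame's x, y, z axes.
In Python, from bench import bot, camera, masks_of, mark_of gives the robot as it stands. The module is installed in compiled form; this text tells all that it offers.
- The arm moves only by the tool servo_tool, never from a script. Its argument "deltas" is a list that holds one entry, the list of rows, each a list of 7 numbers: the turn, a rotation vector about the tool's x, y, z in rad, then the shift along the tool's x, y, z in mm, then the finger opening in mm, from 0 to 88.1. A call has 1 to 5 rows; each row shifts and turns the commanded pose from where the row before left it, along the tool's axes as they then stand; what a row does not reach is not made up. A row lasts 1/10 s, in which the tool goes at most 50 mm and 8.59 degrees, less where a joint would pass 70% of its speed; a pose out of reach is approached as far as the arm can. A call is refused whole if a number of a shift passes 50 or a number of a turn 0.15, either way. A call with a gripper value outside its range is refused whole. The fingers move at their own pace and stop on an object; "squeeze" is the grip in N (left out, the last holds). Time passes only in rows, so rows that do not move let the fingers close. It gives the time, the measured TCP pose, the force and the opening at its end, in the units of the state.
- bot.state(): the state, without advancing time (a new reading comes with each control period).
- camera(name): name is "scene" or "top" or "wrist"; returns a dict with "frame" (400x640x3 uint8, red, green, blue), "camera_matrix" (3x3 intrinsics, pixels), "world_to_cam" (4x4, takes a point from world to camera coordinates). Camera axes: x right, y up, looking along -z (the intrinsics and any distortion apply to the point x, -y, -z); pixel columns grow to the right and rows downward; lengths in m; the calibration is good to about 2 mm. The wrist camera is an equidistant fisheye: a pixel r from the principal point sees the ray r / f radians off the axis. A picture is of the moment at which its call begins. There is no depth.
- bot.job_done(): hands the job in, once; it reports no verdict.
Trained networks look in a picture, given as the dict that the camera call returned (one of the last four; its "shot" number tells which), for a name from the list of things; names that differ only in an ending like _2 or _b are one class to them, and where a whole thing is asked for, a point or a joint stands for the part that bears it (a point fixed in the world has none). Each returns a list of dicts, best first, with "confidence" (0 to 1); they miss things now and then, are a little off and sometimes report something else, mostly with a low value. They report only what shows in the picture. A call takes as long as a camera call. They do not tell look-alikes from the thing itself.
- masks_of(name, picture): "mask" (400x640 bool, what is visible of it) and "point" ([column, row] in pixels, amid what is visible of it).
- mark_of(name, picture): "point" ([column, row] in pixels: a listed point, or the origin of a listed thing).
The state is a dict: "clock": time; "qpos": joint angles; "dq": joint speeds; "joint_torque": joint torques, N m; "position": TCP position; "tcp_rot": TCP orientation; "ft_force": force on the tool from outside, world axes, zero at the start; "ft_torque": the same for the moment, N m; "opening": opening from 0.0 (shut) to 1.0 (fully open).
Only numpy, scipy, OpenCV 4.12 (cv2) and the standard library are available. Lean on these libraries where they do the work, as an engineer would, in place of code of your own. Each camera call takes 0.05 s, during which the arm holds its last target.

### The job

Close the topping well: push with the fingertips on the black sliding cover, behind its yellow rib: press it firmly down onto its springy seal and, pressed down, slide it under the brass leaf spring until it is fully home against the end stop, then take the hand away. Only push the cover, never lift or tip it, and leave the jars, bottles and other things on the counter where they stand.

Things in the scene. Friction and masses are not known exactly. Their poses are not given: they have to be found in the camera images.
- station: Fixed stainless block, x -230..135, y -153..67 mm; deck 45 mm up. +x: the way the cover slides shut. Origin on the counter, below the middle of the leaf spring's front. Channel 114 mm wide about y = 0, guide walls 14 mm high (y to 67). Well at x 10..100 mm. Bridge bar over the channel at x 18..34, top 42 mm above deck. Jar ledge (deck height) at y < -67 mm.
- cover: Loose black plate 180 (x) x 110 x 8 mm, about 0.25 kg; origin at the centre of its underside, axes as the station's. Flat finger rest at x -90..-50 mm, behind the rib. Parked: on the raised seal strips, underside 53 mm above the counter, origin at station x -125..-98 mm (front edge 8..35 mm short of the leaf). Home: origin at station x = 28 mm, underside on the deck (45 mm).
- rib (a point): Foot of the upright rear face of the cover's yellow finger rib, mid-width, on the cover's upper face (cover x = -50 mm). The rib is 90 mm wide (y), 7 mm high and slopes down forward to about 14 mm ahead. With the cover home it stays 8 mm short of the leaf.
- stop (a point): Middle of the end stop's face, on the deck (station x = 118 mm): a dark bar across the channel, 14 mm high, that the cover's front edge meets when home.
- seal (a joint): How far the two blue sprung strips under the cover are pressed down (m): 0 = up, 8 mm above the deck; 0.008 = flush with it. They move straight down together and stay level. Up-force 4 N at the top, 7.5 N at the bottom; the cover's weight takes about 2.5 N of it, so some 2 N on the cover starts them down and 5 N brings them to the bottom.
- leaf (a joint): Lift of the brass leaf (m), straight up: 0 at rest, 0.003 on the closed cover, at most 0.006. Blunt nose at station x = 0, 11..24 mm above deck, stops the cover unless pressed down over 5 of its 8 mm. Below, a lead-in slopes to a lip (x 12..34) 5 mm above deck. Down-force 6 N at rest, 8 N on the cover: sliding takes about 10 to 20 N. It alone keeps the closed cover down.
- syrup_jar: Bystander: small jar with red cap, 44 mm across, 60 mm high, on the station's ledge; origin at its underside.
- dip_pot: Bystander: white ceramic pot, 52 mm across, 34 mm high, on the station's ledge; origin at its underside.
- pump_a: Bystander: white pump bottle with orange band, 64 mm across, 175 mm high; origin at its underside.
- pump_b: Bystander: white pump bottle with green band, 64 mm across, 175 mm high; origin at its underside.
- tea_cup: Bystander: blue cup, 84 mm across, 110 mm high; origin at its underside.
- scoop: Bystander: spoon 150 mm long lying on the counter; origin at its underside.
- sprinkle_can: Bystander: can with yellow label, 60 mm across, 100 mm high; origin at its underside.
Mind the look-alikes: they are no part of the job. Several things have the shape of the cover; the one meant has the colours described above.

How it is judged:
By the outcome, as a careful person would: the job done as asked, in the order asked, and still so for the second after the job is handed in, with the robot touching nothing.
It also fails if it takes over 38 s, if anything falls off the work surface, if the arm or the gripper's body presses on something with over 40 N, if the wrist force passes 120 N, or if a joint passes its speed limit or range.

## Working session

There is one attempt and no reset: what is moved stays moved. The work goes in short steps, Python scripts to look and compute and a tool call to move; the robot and the scene stay as the last step left them, time stands still between calls to the robot, and variables do not carry over. Pictures are saved under pics/ and viewed, and the job is handed in when it is done.

Besides the shell and the picture viewer there is one more tool, called after "Emit:" as name([rows], argument=value, ...), one row to a line, values as JSON. servo_tool: Moves the arm, as the interface text tells. Its arguments: {"type":"object","properties":{"deltas":{"type":"array","items":{"type":"array","items":{"type":"array","items":{"type":"number"}}}},"squeeze":{"type":"number"}},"required":["deltas"]}

```bash
mkdir -p pics; cat > h.py <<'E'
import numpy as np, cv2
from bench import bot, camera, masks_of, mark_of
def save(p,n): cv2.imwrite('pics/'+n+'.png', cv2.cvtColor(p['frame'],cv2.COLOR_RGB2BGR))
def ray(p,px):
    K=p['camera_matrix'];T=p['world_to_cam'];R=T[:3,:3];t=T[:3,3]
    d=np.linalg.inv(K)@np.array([px[0],px[1],1.]);d=np.array([d[0],-d[1],-d[2]])
    return -R.T@t, R.T@d
def atz(p,px,z):
    o,d=ray(p,px);return o+d*(z-o[2])/d[2]
def proj(p,X):
    c=p['world_to_cam']@np.append(X,1);c=p['camera_matrix']@np.array([c[0],-c[1],-c[2]]);return c[:2]/c[2]
E
python3 - <<'E'
from h import *
for n in ['scene','top']:
    p=camera(n);save(p,n+'0')
    for m in ['rib','stop','cover','station','leaf']:
        try:
            for r in mark_of(m,p)[:4]: print(n,m,np.round(r['point'],1),round(r['confidence'],2), np.round(atz(p,r['point'],.061 if m=='rib' else .053 if m=='cover' else .045 if m=='stop' else 0),4))
        except Exception as e: print(n,m,e)
s=bot.state();print(s['clock'],s['position'],s['tcp_rot'],s['ft_force'])
E
```

```text
scene rib [383.6 233.1] 0.95 [0.3349 0.291  0.061 ]
scene rib [313.9 152.1] 0.95 [ 0.3692 -0.1188  0.061 ]
scene rib [280.1 183.5] 0.86 [ 0.5416 -0.0518  0.061 ]
scene rib [336.6 106.1] 0.8 [ 0.1776 -0.2805  0.061 ]
scene stop [319.9 252.5] 0.96 [0.5481 0.2449 0.045 ]
scene cover [323.3 107. ] 0.89 [ 0.222  -0.3083  0.053 ]
scene cover [371.  224.9] 0.83 [0.3508 0.2411 0.053 ]
scene cover [287.1 194.6] 0.74 [ 0.5395 -0.003   0.053 ]
scene cover [326.9 158.4] 0.65 [ 0.3388 -0.0756  0.053 ]
scene station [305.9 229.4] 0.96 [0.5346 0.1237 0.    ]
scene leaf it knows: cover, dip_pot, pump, rib, scoop, sprinkle_can, station, stop, syrup_jar, tea_cup
top rib [463.3 315.4] 0.96 [ 0.1604 -0.3066  0.061 ]
top rib [244.9 252.9] 0.82 [0.3116 0.2416 0.061 ]
top rib [396.3 237.6] 0.68 [ 0.3525 -0.1441  0.061 ]
top rib [355.4 163.8] 0.67 [ 0.545  -0.0409  0.061 ]
top stop [248.  161.9] 0.7 [0.5524 0.2439 0.045 ]
top cover [384.5 252.2] 0.93 [ 0.3155 -0.1145  0.053 ]
top cover [473.  302.6] 0.92 [ 0.1908 -0.3352  0.053 ]
top cover [260.2 247.9] 0.84 [0.3247 0.2042 0.053 ]
top cover [339.8 161.5] 0.79 [ 5.529e-01 -4.000e-04  5.300e-02]
top station [295.4 166.2] 0.69 [0.5518 0.1202 0.    ]
top station [248.8 162.9] 0.48 [0.5604 0.2497 0.    ]
top leaf it knows: cover, dip_pot, pump, rib, scoop, sprinkle_can, station, stop, syrup_jar, tea_cup
0.5 [0.28607749 0.58360726 0.23867754] [[-8.97939402e-01  4.40119108e-01 -3.97675528e-05]
 [ 4.40119110e-01  8.97939397e-01 -9.19463582e-05]
 [-4.75849680e-06 -1.00064718e-04 -9.99999995e-01]] [ 0.15782256 -0.70544911 -0.10729609]
```

View pics/scene0.png

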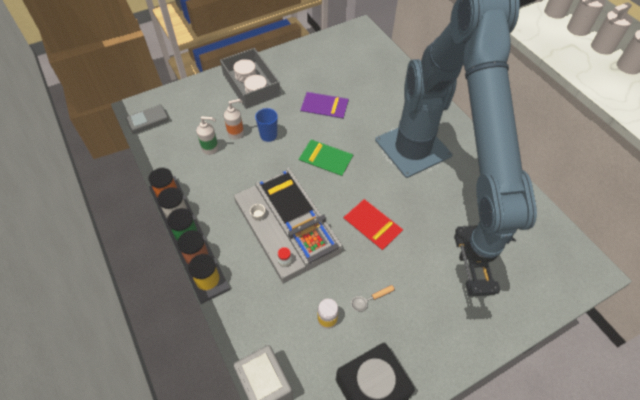

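View pics/top0.png

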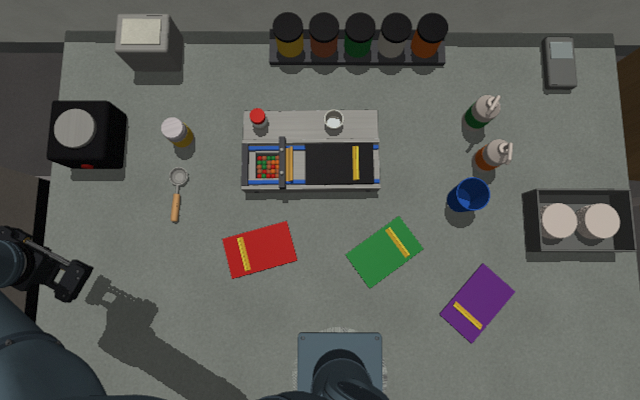

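Candidates for the cover in the top picture are red (260,248), green (385,252), purple (473,303) and black with a yellow rib (340,162). Only the last is black, and it lies in the steel station, so it's the one meant. I'll confirm with enlarged crops and fit the station axes.

```bash
python3 - <<'E'
from h import *
p=camera('top');q=camera('scene')
f=cv2.cvtColor(p['frame'],cv2.COLOR_RGB2BGR)
a=cv2.resize(f[100:200,235:390],None,fx=5,fy=5,interpolation=cv2.INTER_CUBIC)
cv2.imwrite('pics/c1.png',a)
g=cv2.cvtColor(q['frame'],cv2.COLOR_RGB2BGR)
cv2.imwrite('pics/c2.png',cv2.resize(g[165:285,225:355],None,fx=5,fy=5,interpolation=cv2.INTER_CUBIC)[:600])
for n,pp in(('top',p),('scene',q)):
  hsv=cv2.cvtColor(pp['frame'],cv2.COLOR_RGB2HSV)
  for m,z in(('rib',.065),):
    for r in masks_of('cover',pp)[:4]:
      k=r['mask'];yy=k&(hsv[...,0]>20)&(hsv[...,0]<35)&(hsv[...,1]>120)
      v,u=np.nonzero(yy); 
      if len(u)<5: continue
      med=np.median(pp['frame'][k],axis=0)
      (c,sz,an)=cv2.minAreaRect(np.c_[u,v].astype(np.float32))
      B=cv2.boxPoints((c,sz,an));W=np.array([atz(pp,b,.066) for b in B])
      print(n,med,np.round(r['point']),'ribcorners',np.round(W[:,:2],4).tolist())
      if med.max()<70:
        B=cv2.boxPoints(cv2.minAreaRect(np.c_[np.nonzero(k)[1],np.nonzero(k)[0]].astype(np.float32)));print(' cover',[np.round(atz(pp,b,.061)[:2],4).tolist() for b in B], B.tolist())
  for r in masks_of('stop',pp)[:1]:
      k=r['mask'];B=cv2.boxPoints(cv2.minAreaRect(np.c_[np.nonzero(k)[1],np.nonzero(k)[0]].astype(np.float32)));print(' st',[np.round(atz(pp,b,.05)[:2],4).tolist() for b in B],B.tolist())
E
```

```text
top [ 93.  44. 116.] [474. 302.] ribcorners [[0.1859, -0.2786], [0.1947, -0.2872], [0.1368, -0.3504], [0.1281, -0.3418]]
top [ 47. 123.  60.] [384. 251.] ribcorners [[0.3715, -0.114], [0.3804, -0.1262], [0.3115, -0.1759], [0.3028, -0.1638]]
top [167.  37.  35.] [259. 249.] ribcorners [[0.3487, 0.2632], [0.3519, 0.2507], [0.2711, 0.2277], [0.268, 0.2401]]
top [37. 36. 36.] [339. 163.] ribcorners [[0.5916, -0.0296], [0.5924, -0.0476], [0.5011, -0.0505], [0.5003, -0.0326]]
 cover [[0.4904, 0.0907], [0.6006, 0.0919], [0.6016, -0.0878], [0.4914, -0.0864]] [[304.9999694824219, 183.99998474121094], [304.9999694824219, 142.99998474121094], [372.9999694824219, 142.99998474121094], [372.9999694824219, 183.99998474121094]]
 st [[0.4773, -0.264], [0.5305, -0.3696], [0.4505, -0.4048], [0.3985, -0.3001]] [[440.20001220703125, 190.4000244140625], [479.4000244140625, 170.80001831054688], [494.4000244140625, 200.80001831054688], [455.20001220703125, 220.4000244140625]]
scene [ 65. 156.  79.] [326. 158.] ribcorners [[0.4056, -0.0957], [0.333, -0.1488], [0.3261, -0.1322], [0.3985, -0.0797]]
scene [133.  74. 156.] [325. 108.] ribcorners [[0.2144, -0.2605], [0.1593, -0.3183], [0.154, -0.3109], [0.2091, -0.2534]]
scene [214.  56.  52.] [374. 223.] ribcorners [[0.3727, 0.2881], [0.295, 0.266], [0.294, 0.2754], [0.3714, 0.2973]]
scene [58. 57. 55.] [288. 197.] ribcorners [[0.5949, -0.0474], [0.5001, -0.053], [0.5027, -0.0267], [0.5967, -0.0216]]
 cover [[0.605, -0.0831], [0.4814, -0.1011], [0.4903, 0.0963], [0.6068, 0.1086]] [[259.8586120605469, 184.2596435546875], [288.9203186035156, 167.16452026367188], [313.3161926269531, 208.63754272460938], [284.2544860839844, 225.732666015625]]
 st [[0.7103, -0.0933], [0.4499, -0.1283], [0.4758, 0.279], [0.7059, 0.2918]] [[231.38462829589844, 195.92308044433594], [293.3077392578125, 160.53846740722656], [344.63079833984375, 250.3538360595703], [282.70770263671875, 285.73846435546875]]
```

View pics/c1.png

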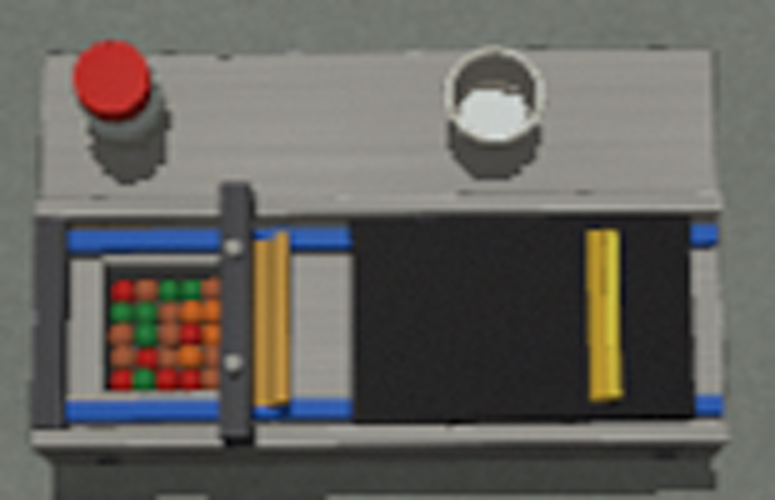

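View pics/c2.png

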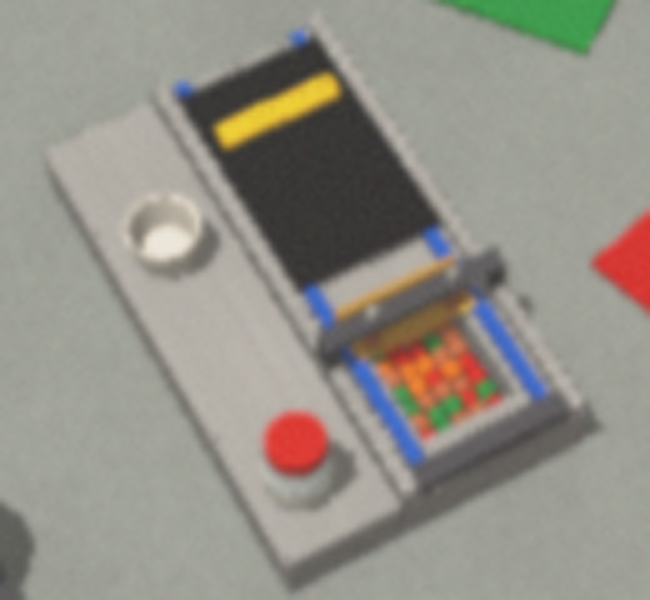

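```bash
python3 - <<'E'
from h import *
p=camera('top');q=camera('scene')
def c1(u,v,z): return np.round(atz(p,((u+.0)/5+235-.4,v/5+100-.4),z)[:2]*1000,1)
def c2(u,v,z): return np.round(atz(q,(u/5+225-.4,v/5+165-.4),z)[:2]*1000,1)
print('far ledge corners',c1(45,55,.045),c1(712,50,.045))
print('scene ledge corners',c2(48,152,.045),c2(292,570,.045))
print('near wall top outer',c1(30,432,.059),c1(728,432,.059))
print('stop face top', c1(68,218,.059),c1(66,425,.059))
print('cover', c1(352,215,.061),c1(355,417,.061),c1(692,218,.061),c1(694,418,.061))
print('rib rear', c1(619,230,.068),c1(622,398,.068))
print('scene cover rear', c2(190,98,.061),c2(318,40,.061),'front',c2(303,292,.061),c2(440,225,.061))
print('scene near wall outer end', c2(318,12,.059),c2(598,420,.059))
E
```

```text
far ledge corners [695.  260.2] [ 699.9 -102. ]
scene ledge corners [699.4 -95.7] [693.5 268.7]
near wall top outer [484.6 258.7] [ 486.6 -105.3]
stop face top [599.8 242.4] [488.4 240. ]
cover [601.7  91.9] [493.1  89.2] [601.  -87.8] [493.5 -87.4]
rib rear [592.3 -48.5] [502.5 -49.3]
scene cover rear [596.5 -78.7] [494.9 -80.6] front [599.3 100.7] [494.3  98.5]
scene near wall outer end [ 482.7 -104.4] [476.6 276.8]
```

```bash
cat >> h.py <<'E'
def plan(target,n,yang):
    s=bot.state();P=np.array(s['position']);R=np.array(s['tcp_rot'])
    ya=np.degrees(np.arctan2(R[1,1],R[0,1])); tot=np.radians(ya-yang); D=(np.array(target)-P)*1000/n
    from scipy.spatial.transform import Rotation as Ro
    C=R.copy()
    for k in range(n):
        print([0,0,round(tot/n,4)]+np.round(C.T@D,1).tolist())
        C=C@Ro.from_rotvec([0,0,tot/n]).as_matrix()
E
python3 -c "
from h import *
plan([.548,-.067,.235],20,.7)"
```

```text
[0, 0, np.float64(0.0551), -26.1, -23.4, 0.2]
[0, 0, np.float64(0.0551), -27.3, -22.0, 0.2]
[0, 0, np.float64(0.0551), -28.5, -20.4, 0.2]
[0, 0, np.float64(0.0551), -29.6, -18.8, 0.2]
[0, 0, np.float64(0.0551), -30.6, -17.2, 0.2]
[0, 0, np.float64(0.0551), -31.5, -15.5, 0.2]
[0, 0, np.float64(0.0551), -32.3, -13.7, 0.2]
[0, 0, np.float64(0.0551), -33.0, -11.9, 0.2]
[0, 0, np.float64(0.0551), -33.6, -10.1, 0.2]
[0, 0, np.float64(0.0551), -34.1, -8.2, 0.2]
[0, 0, np.float64(0.0551), -34.5, -6.3, 0.2]
[0, 0, np.float64(0.0551), -34.8, -4.4, 0.2]
[0, 0, np.float64(0.0551), -35.0, -2.5, 0.2]
[0, 0, np.float64(0.0551), -35.1, -0.5, 0.2]
[0, 0, np.float64(0.0551), -35.0, 1.4, 0.2]
[0, 0, np.float64(0.0551), -34.9, 3.3, 0.2]
[0, 0, np.float64(0.0551), -34.7, 5.2, 0.2]
[0, 0, np.float64(0.0551), -34.3, 7.1, 0.2]
[0, 0, np.float64(0.0551), -33.9, 9.0, 0.2]
[0, 0, np.float64(0.0551), -33.3, 10.9, 0.2]
```

Emit:
servo_tool([
  [[0,0,0.055,-26,-23.5,0,40],[0,0,0.055,-27.5,-22,0,40],[0,0,0.055,-28.5,-20.5,0,40],[0,0,0.055,-29.5,-19,0,40],[0,0,0.055,-30.5,-17,0,40]],
])

```text
clock: 1.4
position: [0.3519, 0.4196, 0.2389]
tcp_rot: [[-0.743, 0.669, 0.0], [0.669, 0.743, 0.0], [0.0, 0.0, -1.0]]
ft_force: [1.4, 0.4, 0.9]
opening: 0.569
```

Emit:
servo_tool([
  [[0,0,0.055,-31.5,-15.5,0,40],[0,0,0.055,-32.5,-13.5,0,40],[0,0,0.055,-33,-12,0,40],[0,0,0.055,-33.5,-10,0,40],[0,0,0.055,-34,-8,0,40]],
])

```text
clock: 1.9
position: [0.4179, 0.2572, 0.239]
tcp_rot: [[-0.534, 0.846, 0.0], [0.846, 0.534, 0.0], [0.0, 0.001, -1.0]]
ft_force: [0.2, 0.9, -0.2]
opening: 0.456
```

Emit:
servo_tool([
  [[0,0,0.055,-34.5,-6.5,0,40],[0,0,0.055,-35,-4.5,0,40],[0,0,0.055,-35,-2.5,0,40],[0,0,0.055,-35,-0.5,0,40],[0,0,0.055,-35,1.5,0,40]],
])

```text
clock: 2.4
position: [0.4837, 0.0945, 0.239]
tcp_rot: [[-0.284, 0.959, 0.001], [0.959, 0.284, 0.0], [0.0, 0.001, -1.0]]
ft_force: [0.8, 0.9, 0.4]
opening: 0.453
```

Emit:
servo_tool([
  [[0,0,0.055,-35,3.5,0,40],[0,0,0.055,-34.5,5,0,40],[0,0,0.055,-34.5,7,0,40],[0,0,0.055,-34,9,0,40],[0,0,0.055,-33.5,11,0,40]],
])

```text
clock: 2.9
position: [0.5495, -0.0684, 0.2389]
tcp_rot: [[-0.013, 1.0, 0.0], [1.0, 0.013, 0.0], [0.0, 0.0, -1.0]]
ft_force: [0.9, 0.5, -0.5]
opening: 0.453
```

```bash
python3 -c "
from h import *
plan([.548,-.067,.12],5,.7)
s=bot.state();print(s['position'],s['ft_force'],s['opening'],s['qpos'])"
```

```text
[0, 0, np.float64(0.0002), 0.3, -0.3, 23.8]
[0, 0, np.float64(0.0002), 0.3, -0.3, 23.8]
[0, 0, np.float64(0.0002), 0.3, -0.3, 23.8]
[0, 0, np.float64(0.0002), 0.3, -0.3, 23.8]
[0, 0, np.float64(0.0002), 0.3, -0.3, 23.8]
[ 0.54949782 -0.06836095  0.23893731] [ 0.85284462  0.5304171  -0.47682234] 0.4527008653228674 [-18.10460047  22.69258063  26.50329935 104.21096946 -12.02672196
  55.83865716  14.16763642]
```

Emit:
servo_tool([
  [[0,0,0,0.5,-0.5,30,40],[0,0,0,0.5,-0.5,30,40],[0,0,0,0,0,30,40],[0,0,0,0,0,30,40],[0,0,0,0,0,20,40]],
])

```text
clock: 3.4
position: [0.5472, -0.0659, 0.0969]
tcp_rot: [[-0.015, 1.0, -0.002], [1.0, 0.015, 0.0], [0.0, -0.002, -1.0]]
ft_force: [-0.3, -0.6, 0.3]
opening: 0.451
```

```bash
python3 - <<'E'
from h import *
for n in ['wrist','top','scene']:
    p=camera(n);save(p,n+'1')
    if n!='wrist':
        f=cv2.cvtColor(p['frame'],cv2.COLOR_RGB2BGR)
        c=f[100:220,235:395] if n=='top' else f[135:285,225:385]
        cv2.imwrite('pics/'+n+'1c.png',cv2.resize(c,None,fx=4,fy=4,interpolation=cv2.INTER_CUBIC))
s=bot.state();print(s['position'],s['ft_force'])
E
```

```text
[ 0.54729497 -0.06610823  0.09805459] [ 0.05862729 -0.18382697 -0.00770983]
```

View pics/wrist1.png

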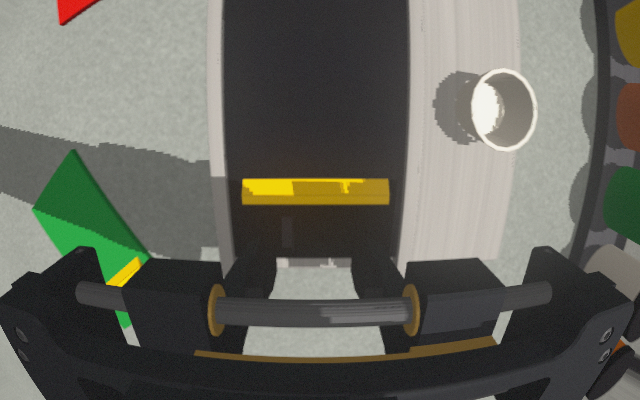

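View pics/scene1c.png

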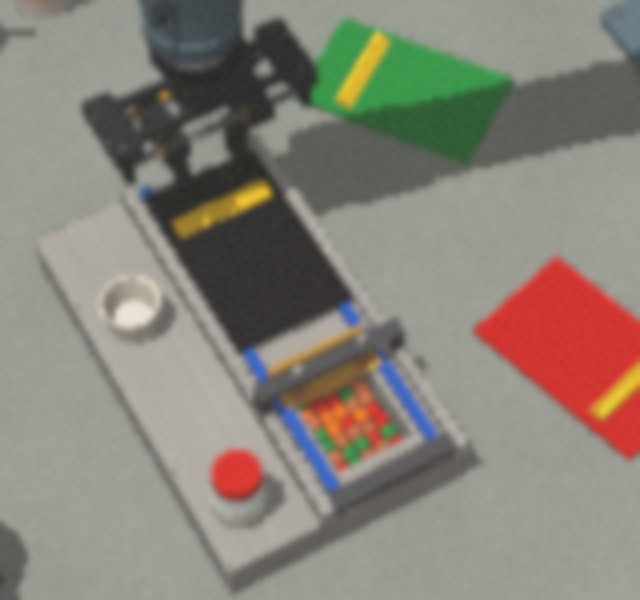

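```bash
python3 - <<'E'
from h import *
p=camera('wrist');K=p['camera_matrix'];T=p['world_to_cam']
def pj(X):
    c=T@np.append(X,1);v=np.array([c[0],-c[1],-c[2]]);r=np.hypot(v[0],v[1]);th=np.arctan2(r,v[2]);return np.array([K[0,2]+K[0,0]*th*v[0]/r,K[1,2]+K[1,1]*th*v[1]/r])
def wz(px,z):
    a=(px[0]-K[0,2])/K[0,0];b=(px[1]-K[1,2])/K[1,1];th=np.hypot(a,b);v=np.array([np.sin(th)*a/th,np.sin(th)*b/th,np.cos(th)])
    d=T[:3,:3].T@np.array([v[0],-v[1],-v[2]]);o=-T[:3,:3].T@T[:3,3];return o+d*(z-o[2])/d[2]
print('rib rear top', wz((243,205),.067),wz((389,205),.067),'rib rear foot?',wz((316,205),.061))
print('rear edge', wz((316,262),.061),'walls inner',wz((222,100),.059),wz((409,100),.059))
P=bot.state()['position'];print(P,[np.round(pj(P+np.array([dx,dy,0])),0).tolist() for dx in(-.02,.02) for dy in (-.009,.009)])
print([np.round(pj(np.array([P[0],P[1]+dy,.061])),0).tolist() for dy in (-.009,.009)])
E
```

```text
rib rear top [ 0.50330475 -0.04881188  0.067     ] [ 0.59309775 -0.04730016  0.067     ] rib rear foot? [ 0.54820798 -0.04994758  0.061     ]
rear edge [ 0.54897751 -0.0902205   0.061     ] walls inner [0.49004773 0.0152299  0.059     ] [0.60359908 0.01721443 0.059     ]
[ 0.54828464 -0.06626379  0.09917712] [[279.0, 271.0], [278.0, 241.0], [352.0, 272.0], [355.0, 242.0]]
[[315.0, 242.0], [316.0, 216.0]]
```

Wrist view: the rib is at (243–389, 180–205), measured as 90 mm wide with its face at y ≈ -0.048. The rear edge is at y ≈ -0.090, and the fingers sit centred between the two. Next is the descent.

Emit:
servo_tool([
  [[0,0,0,0,0,15,40],[0,0,0,0,0,12,40],[0,0,0,0,0,6,40],[0,0,0,0,0,0,40]],
])

```text
clock: 4.0
position: [0.5472, -0.0661, 0.0647]
tcp_rot: [[-0.015, 1.0, -0.002], [1.0, 0.015, 0.0], [0.0, -0.002, -1.0]]
ft_force: [0.8, -0.7, 0.3]
opening: 0.454
```

Emit:
servo_tool([
  [[0,0,0,0,0,2,40],[0,0,0,0,0,2,40],[0,0,0,0,0,2,40],[0,0,0,0,0,1,40],[0,0,0,0,0,0,40]],
])

```text
clock: 4.5
position: [0.5483, -0.0662, 0.059]
tcp_rot: [[-0.015, 1.0, 0.001], [1.0, 0.015, -0.0], [-0.0, 0.001, -1.0]]
ft_force: [0.6, 0.1, 1.5]
opening: 0.457
```

Emit:
servo_tool([
  [[0,0,0,0,0,1.5,40],[0,0,0,0,0,1.5,40],[0,0,0,0,0,1.5,40],[0,0,0,0,0,0.5,40],[0,0,0,0,0,0,40]],
])

```text
clock: 5.0
position: [0.5483, -0.0662, 0.0538]
tcp_rot: [[-0.015, 1.0, 0.001], [1.0, 0.015, -0.0], [-0.0, 0.001, -1.0]]
ft_force: [-0.3, -0.2, 4.6]
opening: 0.453
```

Emit:
servo_tool([
  [[0,0,0,0,0,1,40],[0,0,0,0,0,1,40],[0,0,0,0,0,0,40]],
])

```text
clock: 5.3
position: [0.5484, -0.0662, 0.0534]
tcp_rot: [[-0.015, 1.0, 0.001], [1.0, 0.015, 0.001], [0.001, 0.001, -1.0]]
ft_force: [-5.7, 0.6, 23.0]
opening: 0.454
```

Emit:
servo_tool([
  [[0,0,0,0,0,-0.5,40],[0,0,0,3,0,0,40],[0,0,0,3,0,0,40],[0,0,0,2,0,0,40],[0,0,0,0,0,0,40]],
])

```text
clock: 5.8
position: [0.5487, -0.0619, 0.0535]
tcp_rot: [[-0.013, 1.0, 0.002], [1.0, 0.013, -0.004], [-0.004, 0.002, -1.0]]
ft_force: [-2.0, -8.3, 12.7]
opening: 0.457
```

```bash
python3 - <<'E'
from h import *
p=camera('wrist');save(p,'wrist2')
s=bot.state();print(s['position'],s['ft_force'])
E
```

```text
[ 0.54868143 -0.06193639  0.05349236] [-1.92940785 -7.4292975  12.71437561]
```

View pics/wrist2.png

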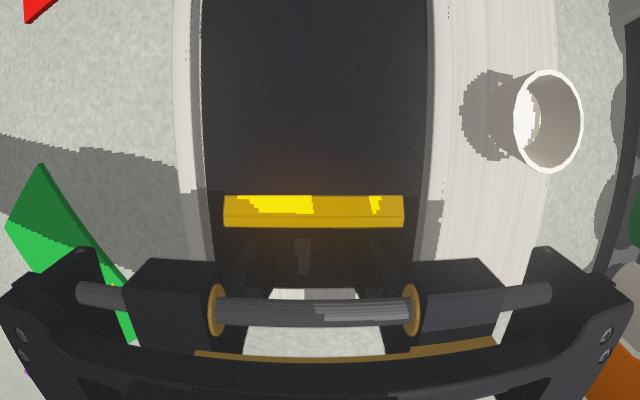

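Emit:
servo_tool([
  [[0,0,0,3,0,0,40],[0,0,0,3,0,0,40],[0,0,0,3,0,0,40],[0,0,0,3,0,0,40],[0,0,0,0,0,0,40]],
])

```text
clock: 6.35
position: [0.5485, -0.0501, 0.0535]
tcp_rot: [[-0.013, 1.0, 0.002], [1.0, 0.013, -0.004], [-0.004, 0.002, -1.0]]
ft_force: [-1.3, -9.2, 13.8]
opening: 0.452
```

```bash
python3 - <<'E'
from h import *
p=camera('wrist');save(p,'wrist3')
s=bot.state();print(s['position'],s['ft_force'])
E
```

```text
[ 0.54847533 -0.05011434  0.05346551] [-1.36084004 -8.57374259 13.75104025]
```

View pics/wrist3.png

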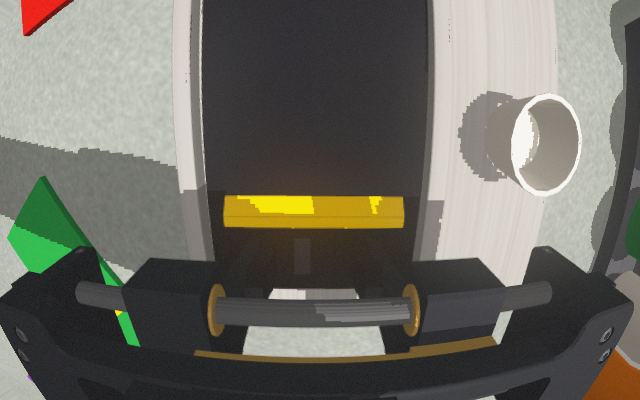

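Emit:
servo_tool([
  [[0,0,0,3,0,0,40],[0,0,0,3,0,0,40],[0,0,0,3,0,0,40],[0,0,0,3,0,0,40],[0,0,0,0,0,0,40]],
])

```text
clock: 6.9
position: [0.5483, -0.0382, 0.0535]
tcp_rot: [[-0.013, 1.0, 0.002], [1.0, 0.013, -0.004], [-0.004, 0.002, -1.0]]
ft_force: [-1.9, -8.7, 14.0]
opening: 0.454
```

Emit:
servo_tool([
  [[0,0,0,2,0,0,40],[0,0,0,2,0,0,40],[0,0,0,2,0,0,40],[0,0,0,2,0,0,40],[0,0,0,0,0,0,40]],
])

```text
clock: 7.4
position: [0.5481, -0.0306, 0.0535]
tcp_rot: [[-0.013, 1.0, 0.002], [1.0, 0.013, -0.005], [-0.005, 0.002, -1.0]]
ft_force: [-1.4, -9.5, 13.6]
opening: 0.456
```

Emit:
servo_tool([
  [[0,0,0,2,0,0,40],[0,0,0,2,0,0,40],[0,0,0,2,0,0,40],[0,0,0,2,0,0,40],[0,0,0,0,0,0,40]],
])

```text
clock: 7.9
position: [0.5483, -0.0225, 0.0535]
tcp_rot: [[-0.013, 1.0, 0.003], [1.0, 0.013, -0.005], [-0.005, 0.003, -1.0]]
ft_force: [-0.4, -9.5, 13.8]
opening: 0.453
```

```bash
python3 - <<'E'
from h import *
p=camera('wrist');save(p,'wrist4')
p=camera('scene');f=cv2.cvtColor(p['frame'],cv2.COLOR_RGB2BGR)
cv2.imwrite('pics/scene4c.png',cv2.resize(f[135:285,225:385],None,fx=4,fy=4,interpolation=cv2.INTER_CUBIC))
s=bot.state();print(s['position'],s['ft_force'])
E
```

```text
[ 0.54830947 -0.02250751  0.05345499] [-0.59491696 -9.28306844 13.38636191]
```

View pics/wrist4.png

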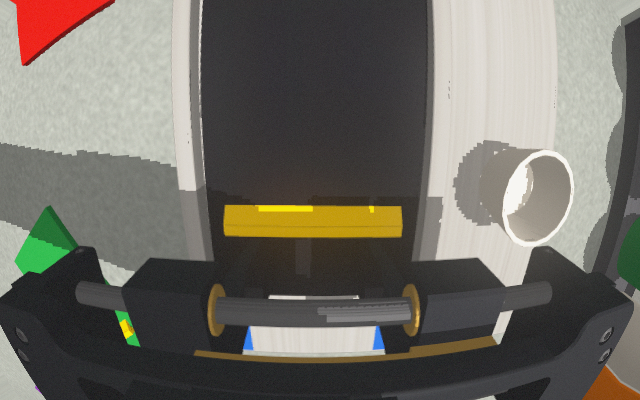

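View pics/scene4c.png

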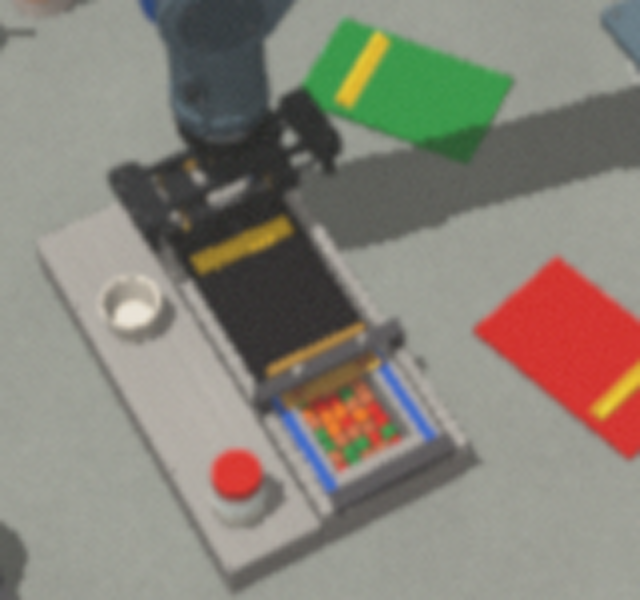

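Emit:
servo_tool([
  [[0,0,0,2,0,0,40],[0,0,0,2,0,0,40],[0,0,0,2,0,0,40],[0,0,0,2,0,0,40],[0,0,0,0,0,0,40]],
])

```text
clock: 8.5
position: [0.5485, -0.0179, 0.0535]
tcp_rot: [[-0.009, 1.0, 0.004], [1.0, 0.01, -0.008], [-0.008, 0.004, -1.0]]
ft_force: [0.9, -17.2, 11.5]
opening: 0.458
```

Emit:
servo_tool([
  [[0,0,0,2,0,0,40],[0,0,0,2,0,0,40],[0,0,0,2,0,0,40],[0,0,0,2,0,0,40],[0,0,0,0,0,0,40]],
])

```text
clock: 9.0
position: [0.5483, -0.0108, 0.0535]
tcp_rot: [[-0.009, 1.0, 0.004], [1.0, 0.009, -0.009], [-0.009, 0.004, -1.0]]
ft_force: [-0.6, -18.7, 12.0]
opening: 0.453
```

```bash
python3 - <<'E'
from h import *
p=camera('wrist');save(p,'wrist5')
p=camera('scene');f=cv2.cvtColor(p['frame'],cv2.COLOR_RGB2BGR)
cv2.imwrite('pics/scene5c.png',cv2.resize(f[135:285,225:385],None,fx=4,fy=4,interpolation=cv2.INTER_CUBIC))
s=bot.state();print(s['position'],s['ft_force'])
E
```

```text
[ 0.54831382 -0.01055043  0.05349802] [  1.04227862 -17.12362022  12.0503023 ]
```

View pics/wrist5.png

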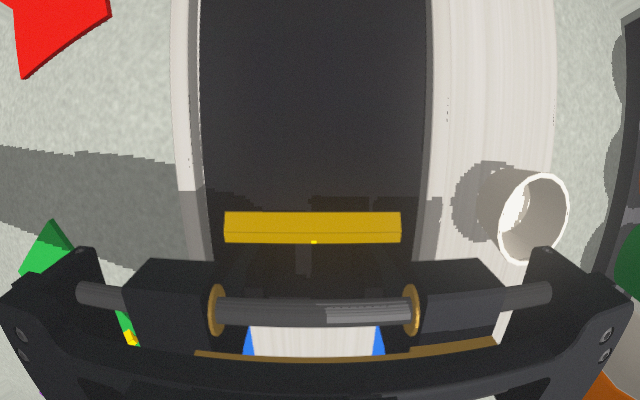

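View pics/scene5c.png

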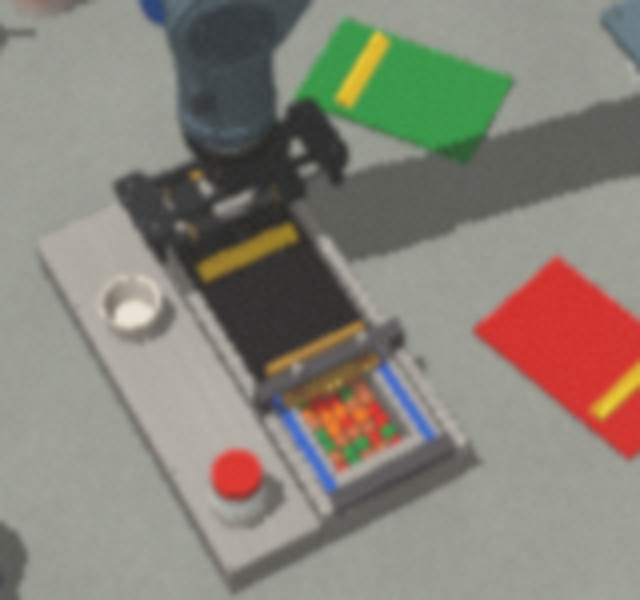

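Emit:
servo_tool([
  [[0,0,0,3,0,0,40],[0,0,0,3,0,0,40],[0,0,0,3,0,0,40],[0,0,0,3,0,0,40],[0,0,0,3,0,0,40]],
])

```text
clock: 9.6
position: [0.5482, 0.0044, 0.0535]
tcp_rot: [[-0.009, 1.0, 0.004], [1.0, 0.009, -0.009], [-0.009, 0.004, -1.0]]
ft_force: [-1.0, -17.8, 11.9]
opening: 0.456
```

Emit:
servo_tool([
  [[0,0,0,3,0,0,40],[0,0,0,3,0,0,40],[0,0,0,3,0,0,40],[0,0,0,3,0,0,40],[0,0,0,3,0,0,40]],
])

```text
clock: 10.1
position: [0.5479, 0.0193, 0.0535]
tcp_rot: [[-0.009, 1.0, 0.004], [1.0, 0.009, -0.009], [-0.009, 0.003, -1.0]]
ft_force: [0.4, -19.0, 13.3]
opening: 0.453
```

```bash
python3 - <<'E'
from h import *
p=camera('wrist');save(p,'wrist6')
p=camera('scene');f=cv2.cvtColor(p['frame'],cv2.COLOR_RGB2BGR)
cv2.imwrite('pics/scene6c.png',cv2.resize(f[135:285,225:385],None,fx=4,fy=4,interpolation=cv2.INTER_CUBIC))
s=bot.state();print(s['position'],s['ft_force'])
E
```

```text
[0.5479189  0.0199114  0.05348865] [  0.24686387 -17.17360275  12.43644496]
```

View pics/wrist6.png

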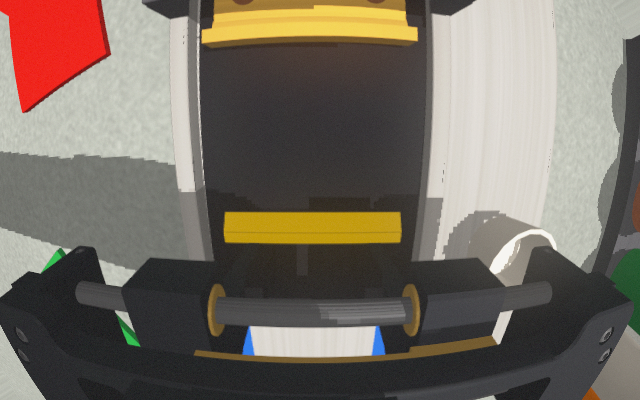

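View pics/scene6c.png

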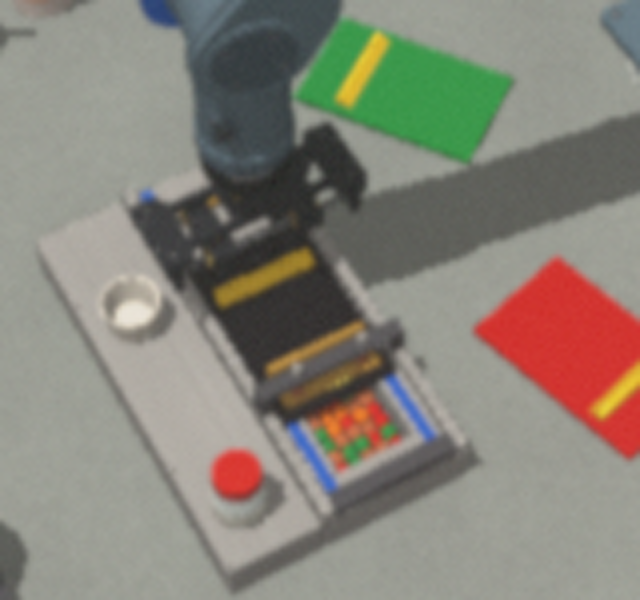

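Picture: the cover runs under the leaf, and its front edge now shows past the bridge. The fingers stay against the rib, so I'll continue.

Emit:
servo_tool([
  [[0,0,0,4,0,0,40],[0,0,0,4,0,0,40],[0,0,0,4,0,0,40],[0,0,0,4,0,0,40],[0,0,0,4,0,0,40]],
])

```text
clock: 10.7
position: [0.5477, 0.0392, 0.0535]
tcp_rot: [[-0.009, 1.0, 0.003], [1.0, 0.009, -0.009], [-0.009, 0.003, -1.0]]
ft_force: [-0.2, -19.0, 13.2]
opening: 0.455
```

Emit:
servo_tool([
  [[0,0,0,4,0,0,40],[0,0,0,4,0,0,40],[0,0,0,4,0,0,40],[0,0,0,4,0,0,40],[0,0,0,4,0,0,40]],
])

```text
clock: 11.2
position: [0.5475, 0.0588, 0.0535]
tcp_rot: [[-0.008, 1.0, 0.003], [1.0, 0.008, -0.009], [-0.009, 0.003, -1.0]]
ft_force: [0.2, -19.9, 14.7]
opening: 0.459
```

Emit:
servo_tool([
  [[0,0,0,3,0,0,40],[0,0,0,3,0,0,40],[0,0,0,3,0,0,40],[0,0,0,3,0,0,40],[0,0,0,3,0,0,40]],
])

```text
clock: 11.7
position: [0.5472, 0.0734, 0.0535]
tcp_rot: [[-0.008, 1.0, 0.003], [1.0, 0.008, -0.009], [-0.009, 0.003, -1.0]]
ft_force: [-0.7, -21.1, 15.2]
opening: 0.453
```

```bash
python3 - <<'E'
from h import *
p=camera('wrist');save(p,'wrist7')
p=camera('scene');f=cv2.cvtColor(p['frame'],cv2.COLOR_RGB2BGR)
cv2.imwrite('pics/scene7c.png',cv2.resize(f[135:285,225:385],None,fx=4,fy=4,interpolation=cv2.INTER_CUBIC))
s=bot.state();print(s['position'],s['ft_force'])
E
```

```text
[0.54722071 0.07407917 0.05350257] [  0.35076432 -19.97278234  16.32042881]
```

View pics/wrist7.png

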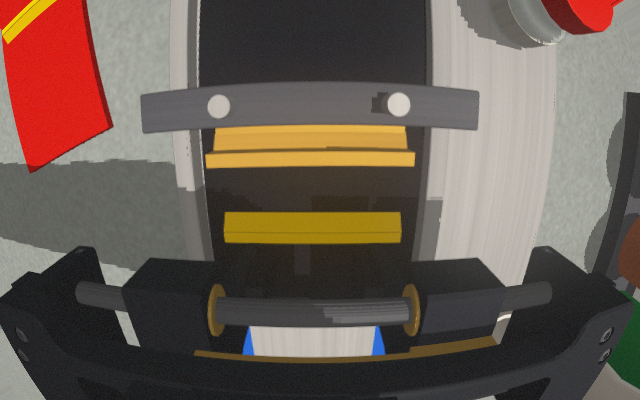

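View pics/scene7c.png

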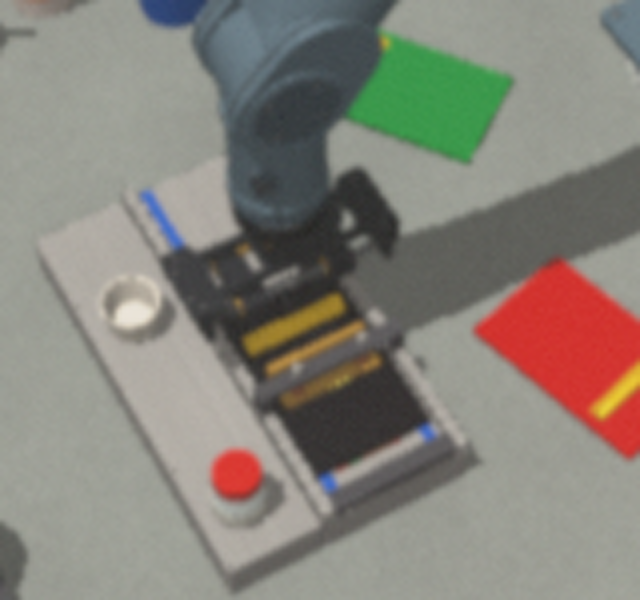

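Emit:
servo_tool([
  [[0,0,0,3,0,-0.2,40],[0,0,0,3,0,0,40],[0,0,0,3,0,0,40],[0,0,0,3,0,0,40],[0,0,0,1,0,0,40]],
])

```text
clock: 12.3
position: [0.5469, 0.0872, 0.0535]
tcp_rot: [[-0.009, 1.0, 0.003], [1.0, 0.009, -0.009], [-0.009, 0.003, -1.0]]
ft_force: [0.5, -19.8, 13.3]
opening: 0.453
```

Emit:
servo_tool([
  [[0,0,0,2,0,0,40],[0,0,0,2,0,0,40],[0,0,0,1,0,0,40],[0,0,0,0,0,0,40]],
])

```text
clock: 12.7
position: [0.5469, 0.092, 0.0535]
tcp_rot: [[-0.008, 1.0, 0.003], [1.0, 0.009, -0.009], [-0.009, 0.002, -1.0]]
ft_force: [0.5, -19.2, 14.1]
opening: 0.454
```

Emit:
servo_tool([
  [[0,0,0,1,0,0,40],[0,0,0,1,0,0,40],[0,0,0,1,0,0,40],[0,0,0,0,0,0,40]],
])

```text
clock: 13.1
position: [0.5469, 0.0928, 0.0535]
tcp_rot: [[-0.007, 1.0, 0.002], [1.0, 0.007, -0.011], [-0.011, 0.002, -1.0]]
ft_force: [0.3, -23.6, 15.3]
opening: 0.453
```

Emit:
servo_tool([
  [[0,0,0,1.5,0,0,40],[0,0,0,1.5,0,0,40],[0,0,0,0,0,0,40]],
])

```text
clock: 13.4
position: [0.5469, 0.0929, 0.0535]
tcp_rot: [[-0.006, 1.0, 0.002], [1.0, 0.006, -0.014], [-0.014, 0.002, -1.0]]
ft_force: [-0.0, -30.4, 15.8]
opening: 0.451
```

```bash
python3 - <<'E'
from h import *
p=camera('wrist');save(p,'wrist8')
p=camera('scene');f=cv2.cvtColor(p['frame'],cv2.COLOR_RGB2BGR)
cv2.imwrite('pics/scene8c.png',cv2.resize(f[205:285,285:365],None,fx=7,fy=7,interpolation=cv2.INTER_CUBIC))
s=bot.state();print(s['position'],s['ft_force'])
E
```

```text
[0.5468707  0.092916   0.05350283] [  0.09219952 -29.84831387  15.94477927]
```

View pics/wrist8.png

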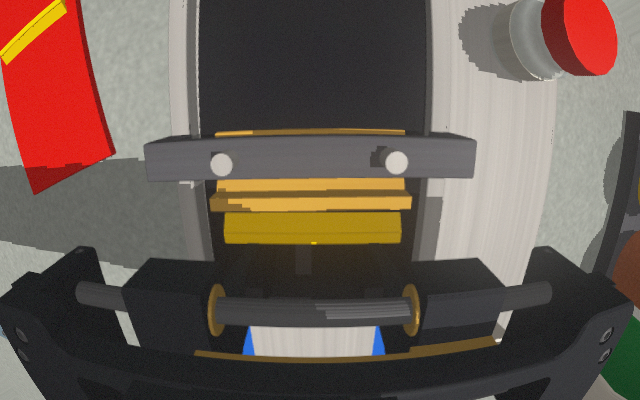

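View pics/scene8c.png

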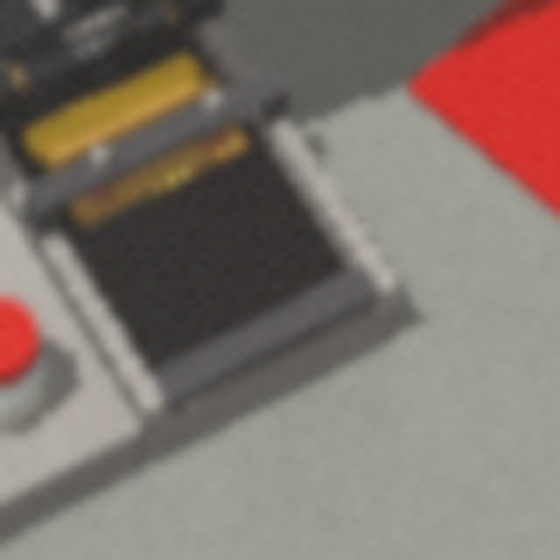

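Emit:
servo_tool([
  [[0,0,0,-2,0,0,40],[0,0,0,-2,0,0,40],[0,0,0,-1,0,0,40],[0,0,0,0,0,0,40]],
])

```text
clock: 13.9
position: [0.5469, 0.0928, 0.0535]
tcp_rot: [[-0.008, 1.0, 0.003], [1.0, 0.008, -0.009], [-0.009, 0.002, -1.0]]
ft_force: [0.6, -19.9, 14.3]
opening: 0.451
```

Emit:
servo_tool([
  [[0,0,0,-2,0,0,40],[0,0,0,-2,0,0,40],[0,0,0,-2,0,0,40],[0,0,0,0,0,0,40]],
])

```text
clock: 14.3
position: [0.5469, 0.0926, 0.0535]
tcp_rot: [[-0.011, 1.0, 0.002], [1.0, 0.011, -0.002], [-0.002, 0.002, -1.0]]
ft_force: [0.9, -6.7, 12.1]
opening: 0.451
```

Now I'll ease the press off while a small forward push remains, then lift clear.

Emit:
servo_tool([
  [[0,0,0,-1,0,0,40],[0,0,0,-1,0,0,40],[0,0,0,0,0,-0.5,40],[0,0,0,0,0,-0.4,40],[0,0,0,0,0,0,40]],
])

```text
clock: 14.8
position: [0.5468, 0.0924, 0.0535]
tcp_rot: [[-0.014, 1.0, 0.002], [1.0, 0.014, -0.002], [-0.002, 0.002, -1.0]]
ft_force: [3.9, -3.8, 3.4]
opening: 0.455
```

Emit:
servo_tool([
  [[0,0,0,-1,0,-0.5,40],[0,0,0,-1,0,-1,40],[0,0,0,-1,0,-3,40],[0,0,0,-1,0,-5,40],[0,0,0,0,0,-10,40]],
])

```text
clock: 15.3
position: [0.5448, 0.0899, 0.0728]
tcp_rot: [[-0.015, 1.0, -0.002], [1.0, 0.015, -0.0], [-0.0, -0.002, -1.0]]
ft_force: [-0.4, -0.3, -0.5]
opening: 0.453
```

Emit:
servo_tool([
  [[0,0,0,0,0,-30,40],[0,0,0,0,0,-40,40],[0,0,0,0,0,-45,40],[0,0,0,-30,0,-25,40],[0,0,0,-30,0,0,40]],
])

```text
clock: 15.8
position: [0.549, 0.0302, 0.2175]
tcp_rot: [[-0.017, 1.0, 0.008], [1.0, 0.017, 0.002], [0.002, 0.008, -1.0]]
ft_force: [0.4, -1.0, -0.2]
opening: 0.456
```

Emit:
servo_tool([
  [[0,0,0,-40,-10,0,40],[0,0,0,-40,-10,0,40],[0,0,0,-40,-10,0,40],[0,0,0,0,0,0,40],[0,0,0,0,0,0,40]],
])

```text
clock: 16.3
position: [0.5182, -0.0912, 0.2135]
tcp_rot: [[-0.013, 1.0, 0.001], [1.0, 0.013, 0.0], [0.0, 0.001, -1.0]]
ft_force: [-0.6, 0.1, 0.3]
opening: 0.456
```

```bash
python3 - <<'E'
from h import *
s=bot.state();print(s['clock'],s['position'],s['ft_force'])
for n in ['top','scene']:
    p=camera(n);save(p,n+'9')
    for m,z in(('rib',.053),('stop',.045)):
        for r in mark_of(m,p)[:4]: print(n,m,np.round(r['point'],1),round(r['confidence'],2),np.round(atz(p,r['point'],z),4))
    f=cv2.cvtColor(p['frame'],cv2.COLOR_RGB2BGR)
    c=f[100:200,235:395] if n=='top' else f[165:285,225:355]
    cv2.imwrite('pics/'+n+'9c.png',cv2.resize(c,None,fx=5,fy=5,interpolation=cv2.INTER_CUBIC))
E
```

```text
16.3 [ 0.51819118 -0.09119507  0.21351404] [-0.55265196  0.14473662  0.25355995]
top rib [300.6 164.1] 0.93 [0.5453 0.1032 0.053 ]
top rib [240.5 253.7] 0.85 [0.3096 0.2542 0.053 ]
top rib [464.5 318. ] 0.84 [ 0.1531 -0.3121  0.053 ]
top stop [249.2 162.7] 0.59 [0.5503 0.2406 0.045 ]
top stop [460.1 201.2] 0.43 [ 0.4497 -0.3168  0.045 ]
scene rib [388.6 231.4] 0.89 [0.3135 0.2902 0.053 ]
scene rib [312.9 153.9] 0.78 [ 0.3734 -0.1189  0.053 ]
scene rib [338.4 109.2] 0.74 [ 0.1757 -0.2691  0.053 ]
scene rib [300.9 219.4] 0.66 [0.545  0.1092 0.053 ]
scene stop [320.  250.4] 0.84 [0.5441 0.2384 0.045 ]
scene stop [235.9 131.2] 0.46 [ 0.5744 -0.365   0.045 ]
```

View pics/top9c.png

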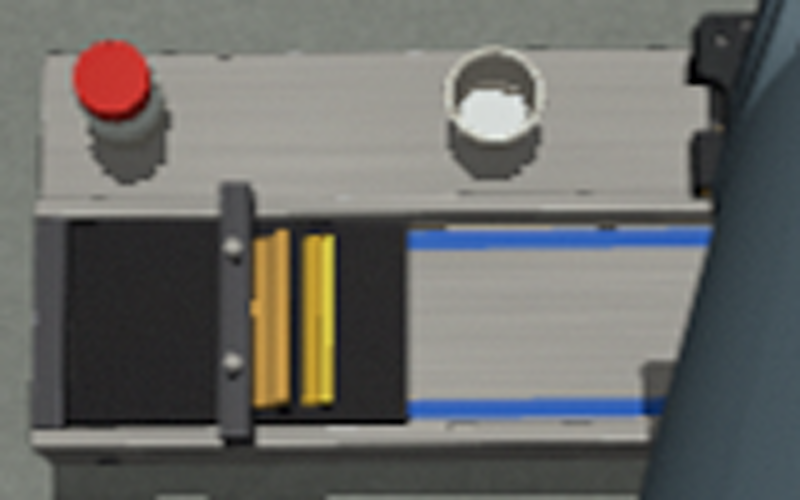

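View pics/scene9c.png

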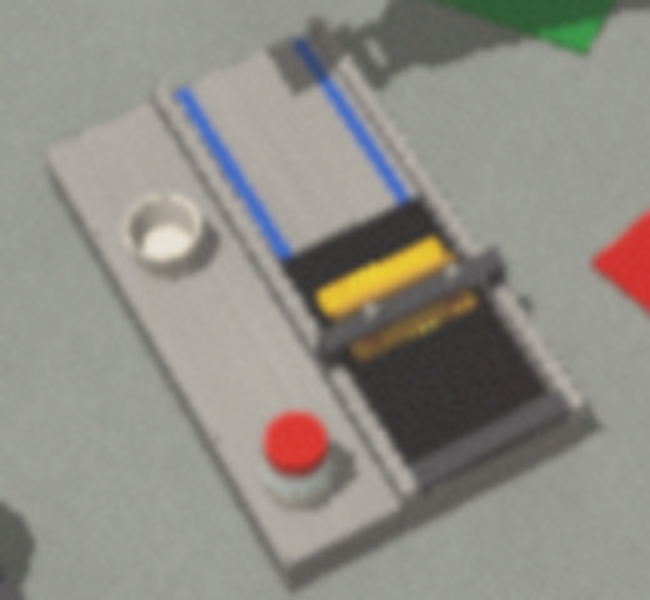

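```bash
python3 -c "
from h import *
print(bot.job_done())"
```

```text
the job is handed in; nothing more can be done
None
```

The topping well is closed and the job is handed in. I finished moving at 16.3 s of the 38 s allowed.

I pressed the black cover onto its seal with the two fingertips behind the yellow rib, at about 12–16 N after a brief 23 N on first contact. I then slid it under the brass leaf with a push of about 17–21 N. It stopped dead at the end stop, where I raised the push to 30 N and it did not move. I eased off the push, then the press, lifted the hand straight clear and moved it away.

**Last checks:**
- **Cover home:** the last top and scene pictures show its front edge flush against the stop, with no seal strip or gap visible between them. It lies under the leaf, with the rib just short of it.
- **Measured distance:** in the top view, rib to stop came out at about 137 mm against a nominal 140 mm. The scene view gave about 129 mm, but its mark for the rib was low in confidence (0.66) and that camera had also disagreed with the others earlier. I relied on the pictures and the hard stop.
- **Release:** the fingers crept back about 0.4 mm as the push came off. I saw no gap at the stop afterwards, but a movement that small would be hard to see in these pictures.
- **Other things:** the syrup jar and dip pot stand where they were. I did not re-measure the bottles, cup, scoop or can, but the hand never went near them.
- **Hand clear:** the wrist force read about zero.

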